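Sort the leftovers of a woodcraft session

TASK

Clear the craft bench: put both turned knobs in the round tin, both batten offcuts in the long tray, and the sanding block in the square box. Each piece must end up released and resting flat on the floor of its container, the same way up as it lies now, not on top of another piece or leaning on a wall. Leave the black burner unit and the scraper where they are.

Things in the scene. Friction and masses are not known exactly. Their poses are not given: they have to be found in the camera images.
- large_knob: Larger turned wooden furniture knob, standing on its foot: 38 mm tall, round head 44 mm across (widest from 21 to 32 mm up), foot 34 mm across, neck 26 mm; about 40 g. It goes in the round tin. Origin: centre of its underside, z up. Its yaw has no meaning.
- small_knob: Smaller turned wooden furniture knob, standing on its foot: 32 mm tall, round head 32 mm across (widest from 18 to 27 mm up), foot 26 mm across, neck 20 mm; about 25 g. It goes in the round tin. Origin: centre of its underside, z up. Its yaw has no meaning.
- long_batten: Longer wooden batten offcut lying flat: a bar 75 mm long (its x axis), 24 mm wide (y), 24 mm high; about 30 g. It goes in the long tray. Origin: centre of its underside, z up.
- short_batten: Shorter wooden batten offcut lying flat: a bar 50 mm long (its x axis), 24 mm wide (y), 24 mm high; about 20 g. It goes in the long tray. Origin: centre of its underside, z up.
- sanding_block: Wooden sanding block with a cork underside, lying cork down: 90 mm long (its x axis), 50 mm wide (y), 35 mm high; about 90 g. It goes in the square box. Origin: centre of its underside, z up.
- round_tin: Round open tin of bare metal, fixed to the bench: 150 mm outside diameter, wall 4 mm, 35 mm high, floor 5 mm thick. Origin: centre of its underside (the inner floor is 5 mm above it), z up.
- long_tray: Long open plywood tray, fixed to the bench: outside 100 mm (its x axis) by 190 mm (its y axis, the long one), walls 5 mm, 30 mm high, floor 5 mm thick. Origin: centre of its underside (the inner floor is 5 mm above it), z up.
- square_box: Square open cardboard box, fixed to the bench: outside 140 mm (x) by 140 mm (y), walls 5 mm, 35 mm high, floor 5 mm thick. Origin: centre of its underside (the inner floor is 5 mm above it), z up.
- burner_unit: Bystander: black power unit of a wood-burning pen, a box 85 mm (x) by 110 mm (y) by 67 mm high with a knob on top standing 12 mm higher, loose, to one side of the work. Origin: centre of its underside, z up. Not to be moved.
- scraper: Bystander: scraper with a wooden handle, 210 mm long, lying along its x axis (handle to its -x), loose, to one side of the work. Not to be moved. Origin: on its underside near the middle of its length.

How it is judged:
By the outcome, as a careful person would: the job done as asked, in the order asked, and still so for the second after the job is handed in, with the robot touching nothing.
It also fails if it takes over 120 s, if anything falls off the work surface, if the arm or the gripper's body presses on something with over 40 N, if the wrist force passes 120 N, or if a joint passes its speed limit or range.

ROBOT

A 6-joint arm with a two-finger parallel gripper is mounted at the origin on the work surface. World frame = base frame: x ahead of the robot, y to its left, z up, the work surface at z = 0. Lengths are in m, angles in rad, forces in N, time in s.
With the tool pointing down it reaches from about 0.35 to 0.975 m from the base axis. Payload 4.9 kg.
Tool frame: the origin (TCP) lies on the centre line of the jaws, within the pads' length; the fingertips stand 14 mm ahead of it and the grasp point (between the pads) lies 5 mm behind it (manip.nose_length is the distance from the TCP to the fingertips, in m); z points along the fingers, y is the line along which they close (so a half turn about z gives the same grasp; the last joint's range is limited). The gripper opens to 85 mm and grips with 20 to 120 N. Pads are 22 mm wide; open, the fingers measure 114 mm over their backs; the gripper's body (76 mm by 85 mm) begins 54 mm behind the grasp point. The pads swing forward as they close: fully open they stand 13 mm farther back than shut.
Start: joints at [1.152, 0.053, 1.613, -0, 1.476, -0.119], TCP at [0.185, 0.597, 0.245] pointing down, gripper open.
Joint ranges: [-3.01, 3.01], [-1.01, 2.22], [0.06, 2.58], [-1.02, 4.17], [0.09, 2.62], [-3.14, 3.14]. Speed limits (rad/s): [2.57, 2.57, 3.14, 3.14, 3.14, 3.14].

INTERFACE

Orientations are given as a unit quaternion [w, x, y, z].
In Python, from plant import manip, imaging gives the robot as it stands.
- The arm moves only by the tool play_rows, never from a script. Its argument "commands" is a list of rows, each a list of 6 numbers: the shift along the tool's x, y, z in mm, then the turn, a rotation vector about the tool's x, y, z in degrees. A call has 1 to 5 rows; each row shifts and turns the commanded pose from where the row before left it, along the tool's axes as they then stand; what a row does not reach is not made up. A row lasts 1/12 s, in which the tool goes at most 41.7 mm and 7.16 degrees, less where a joint would pass 70% of its speed; a pose out of reach is approached as far as the arm can. A call is refused whole if a number of a shift passes 41.7 or a number of a turn 7.16, either way. A call with a gripper value outside its range is refused whole. "hand" is the finger opening in mm, from 0 to 85.4, set as the call begins (left out, the last holds). The fingers move at their own pace and stop on an object; the grip force is fixed at half the most. Time passes only in rows, so rows that do not move let the fingers close. It gives the time, the measured TCP pose, the force, the opening and the grip force at its end, in the units of the state.
- manip.state(): the state, without advancing time (a new reading comes with each control period).
- imaging.grab_frame(name): name is "scene" or "top" or "wrist"; returns a dict with "image" (480x640x3 uint8, red, green, blue), "fx", "fy", "cx", "cy" (pixels), "R" (3x3) and "t" (3): a world point X has camera coordinates R X + t; the wrist camera has in their place "mount" (4x4, takes a point from camera to tool coordinates, whose origin is the TCP and whose axes are the flange's). Camera axes: x right, y down, z forward; pixel columns grow to the right and rows downward; lengths in m; the calibration is good to about 2 mm. A picture is of the moment at which its call begins: read the wrist's pose just before it. There is no depth.
- manip.job_done(): hands the job in; it is judged then, once.
The state is a dict: "time": time; "joint_pos": joint angles; "joint_vel": joint speeds; "joint_efforts": joint torques, N m; "tool_pos": TCP position; "tool_rot": TCP orientation; "contact_force": force on the tool from outside, world axes, zero at the start; "ft_torque": the same for the moment, N m; "gripper_width": opening from 0.0 (shut) to 1.0 (fully open); "grasp_force": force on a finger pad.
Only numpy, scipy, OpenCV 4.12 (cv2) and the standard library are available. Lean on these libraries where they do the work, as an engineer would, in place of code of your own. Each camera call takes 0.05 s, during which the arm holds its last target. There are 200 camera calls.

## Working session

There is one attempt and no reset: what is moved stays moved. The work goes in short steps, Python scripts to look and compute and a tool call to move; the robot and the scene stay as the last step left them, time stands still between calls to the robot, and variables do not carry over. Pictures are saved under pics/ and viewed, at most 17 in all, crops included, and the job is handed in when it is done.

Besides the shell and the picture viewer there is one more tool, called after "Call:" as name(argument=value, ...) on one line, values as JSON. play_rows: Moves the arm, as the interface text tells. Its arguments: {"type":"object","properties":{"commands":{"type":"array","items":{"type":"array","items":{"type":"number"}}},"hand":{"type":"number"}},"required":["commands"]}

```bash
mkdir -p pics; ls; python3 - <<'E'
from plant import manip, imaging
import cv2
s=manip.state();print(s)
for n in("top","scene"):
    f=imaging.grab_frame(n);cv2.imwrite(f"pics/{n}0.png",f["image"][:,:,::-1]);print(n,{k:v for k,v in f.items() if k!="image"})
f=imaging.grab_frame("wrist");print(f["mount"],f["fx"],f["cx"],f["cy"])
E
```

```text
pics
{'time': 0.0, 'joint_pos': array([ 1.15203084e+00,  5.33843109e-02,  1.61433880e+00, -8.97564828e-06,
        1.47597966e+00, -1.18974964e-01]), 'joint_vel': array([ 0.00142404,  0.00127902, -0.00307062,  0.00093512, -0.00043293,
       -0.00153158]), 'joint_efforts': array([ 5.19209025e-04, -3.93695140e+01, -3.70168376e+01, -1.05462527e-04,
        7.18493204e-03, -1.43769881e-06]), 'tool_pos': array([0.18431305, 0.59656873, 0.24401921]), 'tool_rot': array([-2.75960490e-04,  1.49334062e-01,  9.88786238e-01, -1.01833469e-03]), 'contact_force': array([ 1.09026879,  0.23449585, -0.29060592]), 'ft_torque': array([0.0147026 , 0.04024148, 0.02350595]), 'grasp_force': 0.0, 'gripper_width': 1.0007240884554294}
top {'fx': 535.9560162745146, 'fy': 535.9560162745146, 'cx': 325.88677876488947, 'cy': 240.38776890217204, 'R': array([[ 0.00212962, -0.99997686, -0.00646174],
       [-0.99190447, -0.0012919 , -0.12697971],
       [ 0.12696842,  0.00667985, -0.99188427]]), 't': array([1.44584782e-04, 4.94645767e-01, 1.21174170e+00])}
scene {'fx': 449.86807347294877, 'fy': 449.86807347294877, 'cx': 320.20025773224097, 'cy': 246.22160718803153, 'R': array([[-0.46447008,  0.8854507 , -0.01563974],
       [ 0.69553697,  0.35380394, -0.62534078],
       [-0.54817503, -0.3013301 , -0.78019505]]), 't': array([ 0.23215098, -0.30852414,  1.36817682])}
[[-2.19914913e-04 -9.56663964e-01 -2.91194113e-01  7.36990624e-02]
 [ 9.99999970e-01 -2.41047806e-04  3.67000656e-05 -7.82038373e-05]
 [-1.05301332e-04 -2.91194096e-01  9.56663989e-01 -1.29060466e-01]
 [ 0.00000000e+00  0.00000000e+00  0.00000000e+00  1.00000000e+00]] 385.9126543070875 322.1588647167483 240.7785091087472
```

View pics/top0.png

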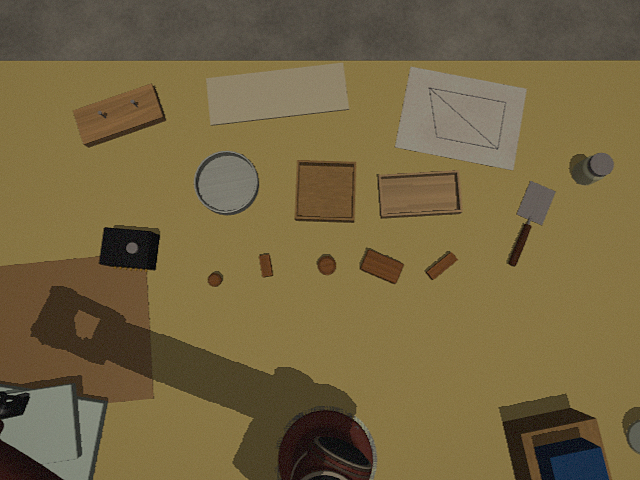

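View pics/scene0.png

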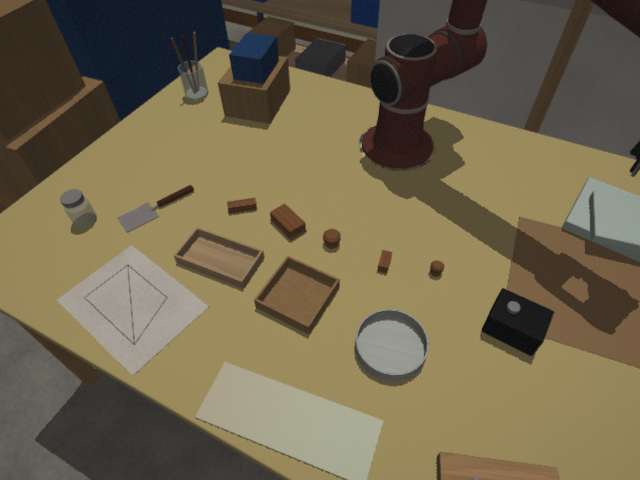

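The top view shows, left to right: small knob (215,279), short batten (266,265), large knob (326,264), sanding block (382,265) and long batten (441,264). The containers are the tin (227,183), box (325,191) and tray (419,194). The bystanders are the burner (130,248) and the scraper (530,222). In the scene view the same pieces run right to left: (437,268), (385,261), (332,237), (288,220) and (242,205).

```bash
cat > h.py <<'E'
import numpy as np, cv2
from scipy.spatial.transform import Rotation as Ro
def K(f): return np.array([[f["fx"],0,f["cx"]],[0,f["fy"],f["cy"]],[0,0,1.]])
def cam(f,s=None):
    "R,t world->camera; for the wrist needs the state"
    if "R" in f: return np.array(f["R"]),np.array(f["t"])
    T=np.eye(4);q=s["tool_rot"];T[:3,:3]=Ro.from_quat([q[1],q[2],q[3],q[0]]).as_matrix();T[:3,3]=s["tool_pos"]
    M=np.linalg.inv(T@np.array(f["mount"]));return M[:3,:3],M[:3,3]
def toplane(f,px,z,s=None):
    R,t=cam(f,s);d=np.c_[np.atleast_2d(px),np.ones(len(np.atleast_2d(px)))]@np.linalg.inv(K(f)).T@R
    c=-R.T@t;return c+d*((z-c[2])/d[:,2])[:,None]
def tri(fa,pa,fb,pb,sa=None,sb=None):
    P=[K(f)@np.c_[cam(f,s)] for f,s in((fa,sa),(fb,sb))]
    X=cv2.triangulatePoints(P[0],P[1],np.float64(pa).T,np.float64(pb).T);return (X[:3]/X[3]).T
def woodmask(im,t=1.75):
    r,b=im[...,0].astype(float),im[...,1].astype(float)
    return cv2.morphologyEx(((r/(b+1)>t)&(r>40)).astype(np.uint8),cv2.MORPH_OPEN,np.ones((3,3)))
E
cat > a.py <<'E'
from h import *
from plant import imaging
seeds={"top":[(215,279),(266,265),(326,264),(382,265),(441,264)],"scene":[(437,268),(385,261),(332,237),(288,220),(242,205)]}
F={n:imaging.grab_frame(n) for n in seeds};C={}
for n,f in F.items():
    im=f["image"];print(n,"bench",im[300,250] if n=="top" else im[200,350],[im[y,x].tolist() for x,y in seeds[n]])
    x=im.astype(float);q=x[...,1]/(x[...,0]+1)
    m=((q<0.76)&(x[...,0]>30)).astype(np.uint8)
    k,l,st,ce=cv2.connectedComponentsWithStats(m);C[n]=[]
    for c,r in seeds[n]:
        i=l[r,c];C[n].append(ce[i]);rect=cv2.minAreaRect(np.argwhere(l==i)[:,::-1].astype(np.float32));print(n,st[i],ce[i].round(1),np.round(rect[1],1),round(rect[2]))
X=tri(F["top"],C["top"],F["scene"],C["scene"]);print(X.round(4))
E
python3 a.py
python3 - <<'E'
import cv2
a=cv2.imread('pics/top0.png')[140:230,180:480];cv2.imwrite('pics/topc.png',cv2.resize(a,(798,240),interpolation=cv2.INTER_CUBIC))
a=cv2.imread('pics/scene0.png')[220:390,165:445];cv2.imwrite('pics/scenec.png',cv2.resize(a,(784,476),interpolation=cv2.INTER_CUBIC))
E
```

```text
top bench [139 121  72] [[106, 69, 42], [95, 59, 34], [95, 58, 34], [104, 65, 36], [104, 68, 40]]
top [208 273  14  14 146] [214.3 279.5] [12.5 13.4] 63
top [259 254  14  23 231] [265.5 265.2] [21.5 10.7] 81
top [317 256  19  19 273] [326.4 265.1] [17.7 17.7] 45
top [360 250  44  34 861] [381.5 266.1] [39.1 22.3] 22
top [427 252  31  27 349] [441.7 265.4] [10.9 32.8] 50
scene bench [157 140  93] [[92, 63, 40], [105, 71, 46], [107, 73, 47], [107, 71, 45], [105, 70, 44]]
scene [430 261  14  15 155] [436.3 267.7] [12.4 14.4] 7
scene [378 250  14  23 206] [384.2 261.1] [ 9.8 21.3] 16
scene [323 229  17  20 246] [331.4 238. ] [18.4 16.2] 76
scene [271 204  34  35 689] [287.5 220.8] [37.8 21.5] 43
scene [228 198  28  15 315] [241.7 205.2] [11.4 27.6] 81
[[ 0.4044  0.2585  0.0223]
 [ 0.4381  0.1413  0.0172]
 [ 0.4379 -0.0005  0.0258]
 [ 0.4356 -0.128   0.0228]
 [ 0.438  -0.2686  0.0162]]
```

View pics/topc.png

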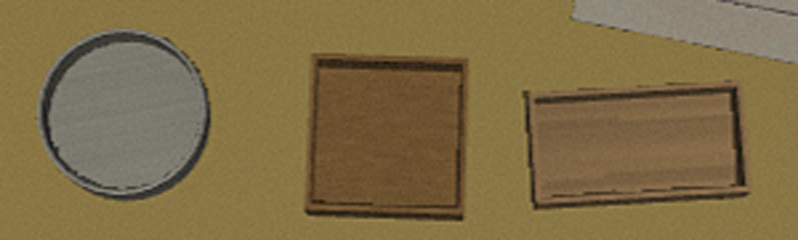

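View pics/scenec.png

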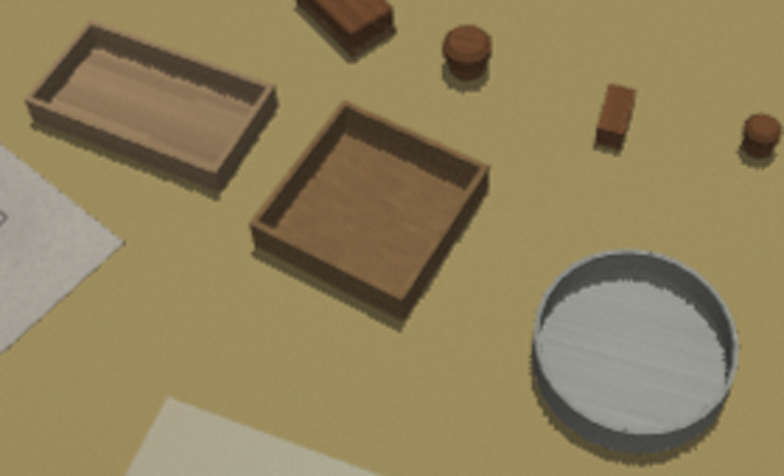

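The heights agree with the stated ones: knob blobs centre at 22-26 mm, battens near 17 mm, block near 23 mm. The crops show the container rims clearly, with tin rim centre at (124,114) in the top crop and (635,343) in the scene crop, plus the box and tray rim corners.

```bash
cat >> h.py <<'E'
def go(s,xyz,yaw=None):
    "xyz: world target, yaw: world angle (deg) of the closing line; prints tool-axes shift mm (before the turn), turn deg"
    q=s["tool_rot"];R=Ro.from_quat([q[1],q[2],q[3],q[0]]).as_matrix()
    y=np.degrees(np.arctan2(R[1,1],R[0,1]));d=R.T@(np.array(xyz)-s["tool_pos"])*1000
    w=0 if yaw is None else -((yaw-y+90)%180-90)
    print("shift",d.round(1),"turn z",round(w,1),"| closing line yaw",round(y,1),"tool x",R[:,0].round(3),"tilt",R[:2,2].round(4))
E
python3 - <<'E'
from h import *
from plant import manip,imaging
T=imaging.grab_frame("top");S=imaging.grab_frame("scene")
a=np.array([(524,92),(740,83),(748,187),(535,202),(312,56),(467,60),(463,210),(307,208),(124,114)])/2.66+[180,140]
b=np.array([(218,182),(28,100),(92,25),(275,90),(401,297),(252,227),(347,104),(488,168),(635,343)])/2.8+[165,220]
X=tri(T,a,S,b);print(X.round(3));print("tray",X[:4].mean(0).round(3),"box",X[4:8].mean(0).round(3))
for P,l in((X[:4],"tray"),(X[4:8],"box")):
    print(l,[round(float(np.degrees(np.arctan2(*(P[i]-P[j])[1::-1]))),1) for i,j in((0,1),(3,2),(0,3),(1,2))])
print("top-only",[toplane(T,a[i],z).mean(0).round(3) for i,z in((slice(0,4),.03),(slice(4,8),.035),(slice(8,9),.035))])
print(manip.nose_length if not callable(manip.nose_length) else manip.nose_length())
s=manip.state();go(s,[.438,0,.2]);print(s["tool_pos"])
E
```

```text
[[ 0.653 -0.119  0.024]
 [ 0.659 -0.31   0.029]
 [ 0.566 -0.314  0.028]
 [ 0.553 -0.128  0.027]
 [ 0.683  0.068  0.036]
 [ 0.68  -0.068  0.031]
 [ 0.544 -0.063  0.035]
 [ 0.546  0.073  0.033]
 [ 0.632  0.237  0.025]]
tray [ 0.608 -0.218  0.027] box [0.613 0.003 0.034]
tray [92.0, 94.0, 4.7, 2.5]
box [88.9, 88.9, -1.8, -2.3]
top-only [array([ 0.607, -0.218,  0.03 ]), array([0.613, 0.002, 0.035]), array([0.63 , 0.234, 0.035])]
0.014
shift [-418.5 -495.5   45.2] turn z 0 | closing line yaw 72.8 tool x [-0.955  0.295  0.   ] tilt [-0.0002 -0.0004]
[0.18451495 0.59699105 0.24503116]
```

```bash
python3 - <<'E'
from h import *
from plant import manip
go(manip.state(),[.404,.259,.20],90)
E
```

```text
shift [-309.5 -258.1   45.1] turn z -17.2 | closing line yaw 72.8 tool x [-0.955  0.295  0.   ] tilt [-0.0002 -0.0004]
```

Call:
play_rows(commands=[[-20.6,-17.2,3,0,0,0],[-20.6,-17.2,3,0,0,0],[-20.6,-17.2,3,0,0,0],[-20.6,-17.2,3,0,0,0],[-20.6,-17.2,3,0,0,0]])

```text
time: 0.77
tool_pos: [0.258, 0.4835, 0.2301]
tool_rot: [0.0, 0.149, 0.989, 0.0]
contact_force: [0.0, 0.3, -0.1]
gripper_width: 1.001
grasp_force: 0.0
```

Call:
play_rows(commands=[[-20.6,-17.2,3,0,0,0],[-20.6,-17.2,3,0,0,0],[-20.6,-17.2,3,0,0,0],[-20.6,-17.2,3,0,0,0],[-20.6,-17.2,3,0,0,0]])

```text
time: 1.18
tool_pos: [0.3311, 0.3708, 0.2153]
tool_rot: [0.0, 0.149, 0.989, 0.0]
contact_force: [0.6, -0.9, 0.6]
gripper_width: 1.0
grasp_force: 0.0
```

Call:
play_rows(commands=[[-20.6,-17.2,3,0,0,0],[-20.6,-17.2,3,0,0,0],[-20.6,-17.2,3,0,0,0],[-20.6,-17.2,3,0,0,0],[-20.6,-17.2,3,0,0,0]])

```text
time: 1.6
tool_pos: [0.4042, 0.2582, 0.2004]
tool_rot: [0.0, 0.149, 0.989, 0.0]
contact_force: [1.5, -0.4, -0.5]
gripper_width: 0.997
grasp_force: 0.0
```

Call:
play_rows(commands=[[0,0,0,0,0,-5.7],[0,0,0,0,0,-5.7],[0,0,0,0,0,-5.7],[0,0,0,0,0,0],[0,0,0,0,0,0]])

```text
time: 2.02
tool_pos: [0.4036, 0.2593, 0.2004]
tool_rot: [0.0, 0.002, 1.0, 0.0]
contact_force: [-0.3, -0.2, 0.5]
gripper_width: 1.001
grasp_force: 0.0
```

```bash
cat > w.py <<'E'
import sys
from h import *
from plant import manip,imaging
s=manip.state();f=imaging.grab_frame("wrist");cv2.imwrite(f"pics/{sys.argv[1]}.png",f["image"][:,:,::-1])
np.save(f"pics/{sys.argv[1]}.npy",{"s":s,"f":f},allow_pickle=True)
print(s["tool_pos"].round(4),s["time"],s["gripper_width"],s["grasp_force"])
x=f["image"].astype(float);m=((x[...,1]/(x[...,0]+1)<.76)&(x[...,0]>30)).astype(np.uint8)
m=cv2.morphologyEx(m,cv2.MORPH_OPEN,np.ones((5,5)))
k,l,st,ce=cv2.connectedComponentsWithStats(m)
for i in range(1,k):
    if st[i,4]>400:
        c=max(cv2.findContours((l==i).astype(np.uint8),cv2.RETR_EXTERNAL,cv2.CHAIN_APPROX_NONE)[0],key=cv2.contourArea)[:,0].astype(float)
        for z in (.0,.024,.035):
            p=toplane(f,c,z,s)[:,:2];r=cv2.minAreaRect((p*1000).astype(np.float32));
            print(i,st[i],"z",z,np.round(r[0],1),np.round(r[1],1),round(r[2],1))
E
python3 w.py w1
```

```text
[0.4036 0.2593 0.2004] 2.0167 1.0005641954829216 0.0
1 [  508     0   132   263 32051] z 0.0 [346.8 476. ] [222.6 119.2] 5.8
1 [  508     0   132   263 32051] z 0.024 [345.6 460.2] [206.4 110.5] 5.8
1 [  508     0   132   263 32051] z 0.035 [345.  452.9] [199.  106.5] 5.8
2 [ 301  198   38   39 1181] z 0.0 [408.6 256.8] [32.6 34.2] 89.8
2 [ 301  198   38   39 1181] z 0.024 [402.9 256.9] [30.2 31.7] 89.8
2 [ 301  198   38   39 1181] z 0.035 [400.3 257. ] [29.1 30.5] 89.8
3 [ 159  221   48   64 2177] z 0.0 [441.8 134.2] [57.1 34.3] 10.2
3 [ 159  221   48   64 2177] z 0.024 [433.6 143.4] [53.  31.8] 10.2
3 [ 159  221   48   64 2177] z 0.035 [429.9 147.5] [51.1 30.6] 10.2
4 [   0  232   48   53 2030] z 0.0 [447.4 -11.7] [41.3 56.7] 76.1
4 [   0  232   48   53 2030] z 0.024 [438.9   8. ] [38.3 52.6] 76.1
4 [   0  232   48   53 2030] z 0.035 [434.9  17.1] [36.9 50.7] 76.1
5 [   0  353  129   53 3690] z 0.0 [561.6  -5.2] [ 57.1 148.9] 12.4
5 [   0  353  129   53 3690] z 0.024 [544.7  14.1] [ 52.9 138. ] 12.4
5 [   0  353  129   53 3690] z 0.035 [536.9  22.9] [ 51.  133.1] 12.4
6 [ 79 459  42  21 660] z 0.0 [688.9  13.5] [45.5 27.8] 89.8
6 [ 79 459  42  21 660] z 0.024 [662.7  31.4] [42.2 25.7] 89.8
6 [ 79 459  42  21 660] z 0.035 [650.7  39.6] [40.6 24.8] 89.8
```

View pics/w1.png

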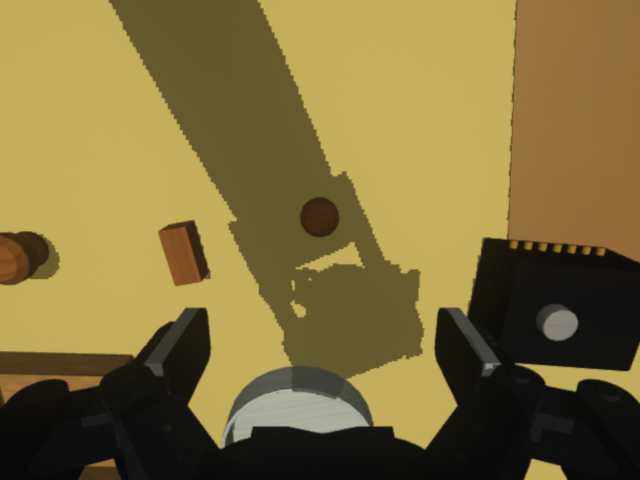

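The wrist view shows the small knob at pixel (320,217), which gives world (0.403, 0.257). The short batten is at (183,253), the tin is ahead, and the burner sits clear of the right finger.

Call:
play_rows(commands=[[0.6,-2.3,40,0,0,0],[0,0,40,0,0,0],[0,0,40,0,0,0],[0,0,40,0,0,0],[0,0,22,0,0,0]], hand=60)

```text
time: 2.48
tool_pos: [0.4, 0.2559, 0.0138]
tool_rot: [-0.003, 0.001, 1.0, -0.001]
contact_force: [-0.8, 0.5, -1.4]
gripper_width: 0.704
grasp_force: 0.0
```

Call:
play_rows(commands=[[0,0,0,0,0,0],[0,0,0,0,0,0],[0,0,0,0,0,0],[0,0,0,0,0,0],[0,0,0,0,0,0]], hand=15)

```text
time: 2.9
tool_pos: [0.4049, 0.258, 0.0208]
tool_rot: [0.002, 0.001, 1.0, 0.001]
contact_force: [-0.2, 0.7, -0.1]
gripper_width: 0.348
grasp_force: 59.1
```

Call:
play_rows(commands=[[0,0,0,0,0,0],[0,0,0,0,0,0],[0,0,0,0,0,0],[0,0,0,0,0,0],[0,0,0,0,0,0]])

```text
time: 3.32
tool_pos: [0.4036, 0.2573, 0.0191]
tool_rot: [0.001, 0.001, 1.0, 0.0]
contact_force: [-1.2, -0.4, 3.8]
gripper_width: 0.347
grasp_force: 59.6
```

Call:
play_rows(commands=[[0,0,-15,0,0,0],[0,0,-25,0,0,0],[0,0,-25,0,0,0],[0,0,-25,0,0,0],[0,0,-10,0,0,0]])

```text
time: 3.73
tool_pos: [0.4046, 0.2578, 0.1217]
tool_rot: [0.002, 0.001, 1.0, 0.001]
contact_force: [0.6, 0.1, 0.2]
gripper_width: 0.343
grasp_force: 59.4
```

Call:
play_rows(commands=[[-20,-2.2,0,0,0,0],[-26,-2.2,0,0,0,0],[-30,-2.2,0,0,0,0],[-30,-2.2,0,0,0,0],[-30,-2.2,0,0,0,0]])

```text
time: 4.15
tool_pos: [0.5397, 0.2455, 0.1169]
tool_rot: [-0.001, 0.001, 1.0, -0.0]
contact_force: [-0.7, 0.1, 0.5]
gripper_width: 0.341
grasp_force: 59.4
```

Call:
play_rows(commands=[[-30,-2.2,0,0,0,0],[-30,-2.2,0,0,0,0],[-30,-2.2,0,0,0,0],[-22,-2.2,0,0,0,0],[-12,-2.2,0,0,0,0]])

```text
time: 4.57
tool_pos: [0.6649, 0.234, 0.1166]
tool_rot: [-0.0, 0.001, 1.0, -0.0]
contact_force: [-1.7, 0.3, -0.7]
gripper_width: 0.346
grasp_force: 59.4
```

Call:
play_rows(commands=[[0,0,10,0,0,0],[0,0,20,0,0,0],[0,0,15,0,0,0],[0,0,5,0,0,0],[0,0,0,0,0,0]])

```text
time: 4.98
tool_pos: [0.6599, 0.2344, 0.0642]
tool_rot: [-0.003, 0.0, 1.0, -0.001]
contact_force: [-0.3, 0.0, -0.8]
gripper_width: 0.345
grasp_force: 59.4
```

```bash
python3 w.py w2 >/dev/null; python3 - <<'E'
from h import *
from plant import manip
s=manip.state();go(s,[.663,.235,.0255],90);print(s["tool_pos"],s["grasp_force"],s["gripper_width"])
E
```

```text
shift [-2.   0.4 40.8] turn z -0.0 | closing line yaw 90.0 tool x [-1.     0.001  0.004] tilt [-0.0036 -0.0008]
[0.66117358 0.23466861 0.06625985] 59.44630097510526 0.34453169419570023
```

View pics/w2.png

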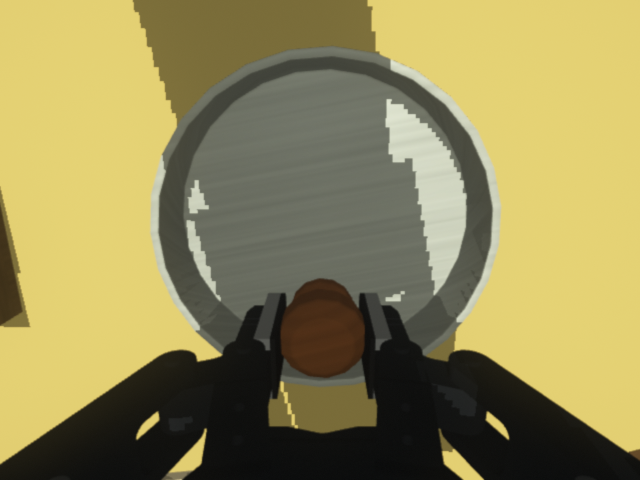

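The knob is held level at (322,328) above the far part of the tin. The rim crosses (152,213), (499,213) and (325,47), so I can check the tin's centre from those.

```bash
python3 - <<'E'
from h import *
d=np.load('pics/w2.npy',allow_pickle=True).item();print(toplane(d["f"],[(152,213),(499,213),(325,47),(199,330),(455,330)],.035,d["s"]).round(4))
from plant import manip
s=manip.state();go(s,[.663,.235,.0255],90)
E
```

```text
[[0.622  0.1626 0.035 ]
 [0.6221 0.3084 0.035 ]
 [0.5587 0.2353 0.035 ]
 [0.6771 0.1773 0.035 ]
 [0.6771 0.2953 0.035 ]]
shift [-2.   0.4 40.8] turn z -0.0 | closing line yaw 90.0 tool x [-1.     0.001  0.004] tilt [-0.0036 -0.0008]
```

Call:
play_rows(commands=[[0,0,10,0,0,0],[0,0,14,0,0,0],[0,0,9,0,0,0],[0,0,4,0,0,0],[0,0,0,0,0,0]])

```text
time: 5.45
tool_pos: [0.6615, 0.2344, 0.0289]
tool_rot: [-0.002, 0.001, 1.0, -0.0]
contact_force: [-0.1, 0.3, -0.5]
gripper_width: 0.344
grasp_force: 59.4
```

Call:
play_rows(commands=[[0,0,0,0,0,0],[0,0,0,0,0,0],[0,0,0,0,0,0]])

```text
time: 5.7
tool_pos: [0.6636, 0.2348, 0.0322]
tool_rot: [0.001, 0.001, 1.0, 0.0]
contact_force: [0.8, -1.0, 0.0]
gripper_width: 0.344
grasp_force: 59.4
```

Call:
play_rows(commands=[[0,0,3,0,0,0],[0,0,2,0,0,0],[0,0,2,0,0,0],[0,0,0,0,0,0],[0,0,0,0,0,0]])

```text
time: 6.12
tool_pos: [0.6629, 0.2347, 0.0242]
tool_rot: [-0.0, 0.001, 1.0, -0.0]
contact_force: [-0.0, 0.9, 0.0]
gripper_width: 0.342
grasp_force: 59.5
```

Call:
play_rows(commands=[[0,0,0.5,0,0,0],[0,0,0,0,0,0],[0,0,0,0,0,0],[0,0,0,0,0,0]])

```text
time: 6.45
tool_pos: [0.663, 0.2347, 0.0241]
tool_rot: [0.0, 0.001, 1.0, -0.0]
contact_force: [-1.4, -0.3, 3.5]
gripper_width: 0.343
grasp_force: 59.7
```

Call:
play_rows(commands=[[0,0,0,0,0,0],[0,0,0,0,0,0],[0,0,0,0,0,0],[0,0,0,0,0,0]], hand=50)

```text
time: 6.78
tool_pos: [0.6628, 0.2347, 0.0234]
tool_rot: [-0.0, 0.001, 1.0, -0.0]
contact_force: [-0.1, 0.7, -0.2]
gripper_width: 0.583
grasp_force: 0.0
```

Call:
play_rows(commands=[[0,0,-10,0,0,0],[0,0,-20,0,0,0],[0,0,-30,0,0,0],[0,0,-40,0,0,0],[0,0,-35,0,0,0]])

```text
time: 7.2
tool_pos: [0.6627, 0.2347, 0.1609]
tool_rot: [-0.0, 0.001, 1.0, -0.0]
contact_force: [0.4, -0.3, 1.3]
gripper_width: 0.587
grasp_force: 0.0
```

Call:
play_rows(commands=[[15,-16,-10,0,0,0],[25,-26,-10,0,0,0],[25,-26,-10,0,0,0],[25,-26,-5,0,0,0],[25,-26,0,0,0,0]], hand=85)

```text
time: 7.62
tool_pos: [0.5476, 0.1141, 0.1965]
tool_rot: [0.002, 0.0, 1.0, 0.0]
contact_force: [0.3, -1.0, 1.5]
gripper_width: 0.998
grasp_force: 0.0
```

Call:
play_rows(commands=[[25,-26,0,0,0,0],[25,-26,0,0,0,0],[25,-26,0,0,0,0],[20,-20,0,0,0,0],[15,-18,0,0,0,0]])

```text
time: 8.03
tool_pos: [0.4361, -0.002, 0.1944]
tool_rot: [0.0, 0.001, 1.0, -0.0]
contact_force: [-0.1, -0.1, -0.7]
gripper_width: 0.996
grasp_force: 0.0
```

Call:
play_rows(commands=[[0,0,0,0,0,0],[0,0,0,0,0,0],[0,0,0,0,0,0],[0,0,0,0,0,0]])

```text
time: 8.37
tool_pos: [0.4382, -0.0005, 0.1943]
tool_rot: [0.0, 0.0, 1.0, 0.0]
contact_force: [0.2, -0.7, -0.2]
gripper_width: 0.996
grasp_force: 0.0
```

```bash
python3 w.py w3
```

```text
[ 0.4382 -0.0005  0.1943] 8.3667 0.9960205587691416 0.0
1 [  92  162  136  102 8634] z 0.0 [ 438.5 -140.5] [104.   63.9] 67.0
1 [  92  162  136  102 8634] z 0.024 [ 433.  -130.1] [96.2 59.2] 67.0
1 [  92  162  136  102 8634] z 0.035 [ 430.4 -125.4] [92.7 57. ] 67.0
2 [   0  175   43   61 1618] z 0.0 [ 427.9 -268.3] [32.4 57.8] 38.7
2 [   0  175   43   61 1618] z 0.024 [ 423.2 -248.4] [30.  53.5] 38.7
2 [   0  175   43   61 1618] z 0.035 [ 421.  -239.3] [28.9 51.5] 38.7
3 [ 472  182   42   66 2463] z 0.0 [440.2 146.1] [58.  33.4] 9.6
3 [ 472  182   42   66 2463] z 0.024 [434.6 135.2] [53.7 30.9] 9.6
3 [ 472  182   42   66 2463] z 0.035 [432.  130.2] [51.7 29.8] 9.6
4 [ 293  191   54   55 2393] z 0.0 [443.  -3.] [45.9 47.7] 90.0
4 [ 293  191   54   55 2393] z 0.024 [437.2  -2.8] [42.5 44.2] 90.0
4 [ 293  191   54   55 2393] z 0.035 [434.5  -2.7] [40.9 42.6] 90.0
5 [  245   323   163   111 16376] z 0.0 [608.    1.6] [155.8 127.3] 88.2
5 [  245   323   163   111 16376] z 0.024 [589.9   1.4] [144.2 117.8] 88.2
5 [  245   323   163   111 16376] z 0.035 [581.6   1.3] [138.9 113.5] 88.2
```

View pics/w3.png

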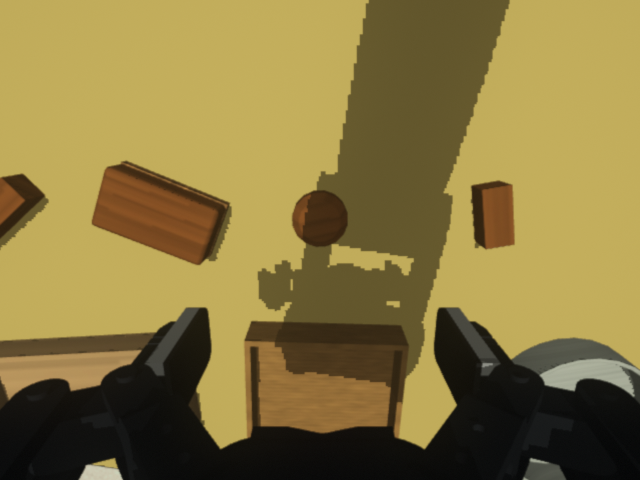

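The large knob is at pixel (320,218), giving world (0.4365, -0.003). The block (160,213) and short batten (493,215) leave room for the fingers.

Call:
play_rows(commands=[[1.7,-2.3,40,0,0,0],[0,0,40,0,0,0],[0,0,40,0,0,0],[0,0,32,0,0,0],[0,0,15,0,0,0]], hand=66)

```text
time: 8.83
tool_pos: [0.4327, -0.002, 0.0219]
tool_rot: [-0.004, 0.0, 1.0, 0.001]
contact_force: [-1.0, 0.6, 0.1]
gripper_width: 0.771
grasp_force: 0.0
```

Call:
play_rows(commands=[[0,0,7,0,0,0],[0,0,0,0,0,0],[0,0,0,0,0,0],[0,0,0,0,0,0]])

```text
time: 9.17
tool_pos: [0.4377, -0.0034, 0.0216]
tool_rot: [0.002, 0.0, 1.0, -0.0]
contact_force: [0.8, -0.8, -0.6]
gripper_width: 0.773
grasp_force: 0.0
```

Call:
play_rows(commands=[[0,0,0,0,0,0],[0,0,0,0,0,0],[0,0,0,0,0,0],[0,0,0,0,0,0],[0,0,0,0,0,0]], hand=25)

```text
time: 9.58
tool_pos: [0.4376, -0.0035, 0.0218]
tool_rot: [0.002, 0.001, 1.0, -0.0]
contact_force: [-0.7, -0.6, 5.5]
gripper_width: 0.49
grasp_force: 61.0
```

Call:
play_rows(commands=[[0,0,0,0,0,0],[0,0,0,0,0,0],[0,0,0,0,0,0],[0,0,0,0,0,0]])

```text
time: 9.92
tool_pos: [0.4377, -0.0036, 0.0218]
tool_rot: [0.002, 0.001, 1.0, -0.0]
contact_force: [-0.0, 1.0, 7.0]
gripper_width: 0.488
grasp_force: 61.0
```

Call:
play_rows(commands=[[0,0,-15,0,0,0],[0,0,-25,0,0,0],[0,0,-25,0,0,0],[0,0,-25,0,0,0],[0,0,-10,0,0,0]])

```text
time: 10.33
tool_pos: [0.438, -0.0037, 0.1239]
tool_rot: [0.003, 0.001, 1.0, -0.001]
contact_force: [0.2, 0.6, 0.9]
gripper_width: 0.492
grasp_force: 61.0
```

Call:
play_rows(commands=[[-14,20,0,0,0,0],[-19,27,0,0,0,0],[-19,27,0,0,0,0],[-19,27,0,0,0,0],[-19,27,0,0,0,0]])

```text
time: 10.75
tool_pos: [0.5265, 0.1259, 0.1191]
tool_rot: [-0.0, 0.001, 1.0, -0.0]
contact_force: [0.4, -0.0, -0.3]
gripper_width: 0.491
grasp_force: 61.0
```

Call:
play_rows(commands=[[-19,27,0,0,0,0],[-19,27,0,0,0,0],[-17,26,0,0,0,0],[-14,18,0,0,0,0],[-7,12,0,0,0,0]])

```text
time: 11.17
tool_pos: [0.6032, 0.2364, 0.1189]
tool_rot: [-0.0, 0.0, 1.0, 0.0]
contact_force: [-1.0, -0.5, -1.5]
gripper_width: 0.489
grasp_force: 61.0
```

Call:
play_rows(commands=[[0,0,10,0,0,0],[0,0,25,0,0,0],[0,0,15,0,0,0],[0,0,5,0,0,0],[0,0,0,0,0,0]])

```text
time: 11.58
tool_pos: [0.5997, 0.2332, 0.0613]
tool_rot: [-0.003, 0.001, 1.0, -0.001]
contact_force: [-0.4, 0.4, -0.4]
gripper_width: 0.492
grasp_force: 61.0
```

Call:
play_rows(commands=[[0,0,0,0,0,0],[0,0,0,0,0,0],[0,0,0,0,0,0]])

```text
time: 11.83
tool_pos: [0.6032, 0.2345, 0.0664]
tool_rot: [0.001, 0.001, 1.0, 0.0]
contact_force: [-0.3, -0.1, -0.3]
gripper_width: 0.494
grasp_force: 61.0
```

```bash
python3 w.py w4 >/dev/null; python3 - <<'E'
from h import *
from plant import manip
s=manip.state();go(s,[.604,.235,.0275],90);print(s["tool_pos"],s["grasp_force"],s["gripper_width"])
E
```

```text
shift [-0.7  0.4 38.9] turn z -0.1 | closing line yaw 89.9 tool x [-1.     0.002 -0.002] tilt [0.0024 0.0006]
[0.60317264 0.23456778 0.06635257] 60.964874213095754 0.4866405103849372
```

View pics/w4.png

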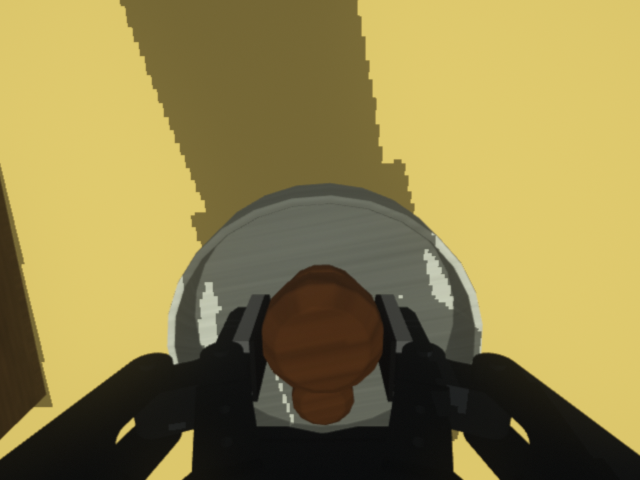

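The large knob is held level at (323,330), and the small knob stands behind it at (322,405). The tin space in front is free.

Call:
play_rows(commands=[[0,0,10,0,0,0],[0,0,12,0,0,0],[0,0,8,0,0,0],[0,0,3,0,0,0],[0,0,0,0,0,0]])

```text
time: 12.3
tool_pos: [0.6008, 0.2341, 0.0294]
tool_rot: [-0.002, 0.001, 1.0, -0.001]
contact_force: [-0.5, -0.4, -0.1]
gripper_width: 0.487
grasp_force: 61.0
```

Call:
play_rows(commands=[[0,0,0,0,0,0],[0,0,2,0,0,0],[0,0,2,0,0,0],[0,0,1.5,0,0,0],[0,0,0,0,0,0]])

```text
time: 12.72
tool_pos: [0.6027, 0.2346, 0.0269]
tool_rot: [0.0, 0.001, 1.0, 0.0]
contact_force: [-0.2, -0.1, 2.0]
gripper_width: 0.486
grasp_force: 61.1
```

Call:
play_rows(commands=[[0,0,0.5,0,0,0],[0,0,0,0,0,0],[0,0,0,0,0,0],[0,0,0,0,0,0]])

```text
time: 13.05
tool_pos: [0.6027, 0.2346, 0.0268]
tool_rot: [0.0, 0.001, 1.0, 0.0]
contact_force: [-2.3, -1.5, 6.1]
gripper_width: 0.488
grasp_force: 61.5
```

Call:
play_rows(commands=[[0,0,0,0,0,0],[0,0,0,0,0,0],[0,0,0,0,0,0],[0,0,0,0,0,0]], hand=60)

```text
time: 13.38
tool_pos: [0.602, 0.2344, 0.0254]
tool_rot: [-0.0, 0.001, 1.0, -0.0]
contact_force: [0.6, -0.1, -0.6]
gripper_width: 0.699
grasp_force: 0.0
```

Call:
play_rows(commands=[[0,0,-10,0,0,0],[0,0,-20,0,0,0],[0,0,-30,0,0,0],[0,0,-40,0,0,0],[0,0,-30,0,0,0]])

```text
time: 13.8
tool_pos: [0.6027, 0.2346, 0.1591]
tool_rot: [0.001, 0.001, 1.0, 0.0]
contact_force: [0.8, 0.7, 0.5]
gripper_width: 0.705
grasp_force: 0.0
```

Call:
play_rows(commands=[[14,-8,0,0,0,0],[28,-16,0,0,0,0],[35,-20,0,0,0,0],[35,-20,0,0,0,0],[30,-17,0,0,0,0]])

```text
time: 14.22
tool_pos: [0.4582, 0.1529, 0.156]
tool_rot: [-0.0, 0.001, 1.0, -0.0]
contact_force: [0.6, -2.0, 0.4]
gripper_width: 0.705
grasp_force: 0.0
```

Call:
play_rows(commands=[[18,-10,0,0,0,0],[8,-5,0,0,0,0],[0,0,0,0,0,-5],[0,0,0,0,0,-5],[0,0,0,0,0,0]])

```text
time: 14.63
tool_pos: [0.4341, 0.1386, 0.1566]
tool_rot: [0.001, -0.087, 0.996, 0.0]
contact_force: [0.2, 0.6, -1.0]
gripper_width: 0.7
grasp_force: 0.0
```

Call:
play_rows(commands=[[0,0,0,0,0,0],[0,0,0,0,0,0],[0,0,0,0,0,0]])

```text
time: 14.88
tool_pos: [0.4342, 0.1388, 0.156]
tool_rot: [0.0, -0.086, 0.996, 0.0]
contact_force: [-0.6, -0.4, -0.1]
gripper_width: 0.707
grasp_force: 0.0
```

```bash
python3 w.py w5
```

```text
[0.4342 0.1388 0.156 ] 14.8833 0.706878479203322 0.0
1 [   0  154   24   70 1040] z 0.0 [449.1 -93.4] [16.3 53.2] 86.2
1 [   0  154   24   70 1040] z 0.024 [441.7 -75. ] [15.  48.8] 86.2
1 [   0  154   24   70 1040] z 0.035 [438.3 -66.5] [14.3 46.7] 86.2
2 [ 306  196   35   73 2431] z 0.0 [440.9 140.2] [57.4 25.7] 9.8
2 [ 306  196   35   73 2431] z 0.024 [434.2 139. ] [52.5 23.6] 9.8
2 [ 306  196   35   73 2431] z 0.035 [431.1 138.5] [50.3 22.6] 9.8
3 [  20  311  168  114 8025] z 0.0 [578.7 -45.2] [ 83.5 181.7] 34.9
3 [  20  311  168  114 8025] z 0.024 [560.5 -30.8] [ 76.5 166.4] 34.9
3 [  20  311  168  114 8025] z 0.035 [552.1 -24.2] [ 73.3 159.4] 34.9
4 [380 412  30  27 532] z 0.0 [607.6 234.6] [28.7 26.1] 9.8
4 [380 412  30  27 532] z 0.024 [586.8 225.4] [26.3 23.9] 9.8
4 [380 412  30  27 532] z 0.035 [577.4 221.2] [25.2 22.9] 9.8
6 [ 122  435   56   45 1723] z 0.0 [682.9  15.7] [51.6 53.7] 9.8
6 [ 122  435   56   45 1723] z 0.024 [655.8  25. ] [47.3 49.1] 9.8
6 [ 122  435   56   45 1723] z 0.035 [643.4  29.3] [45.3 47.1] 9.8
```

View pics/w5.png

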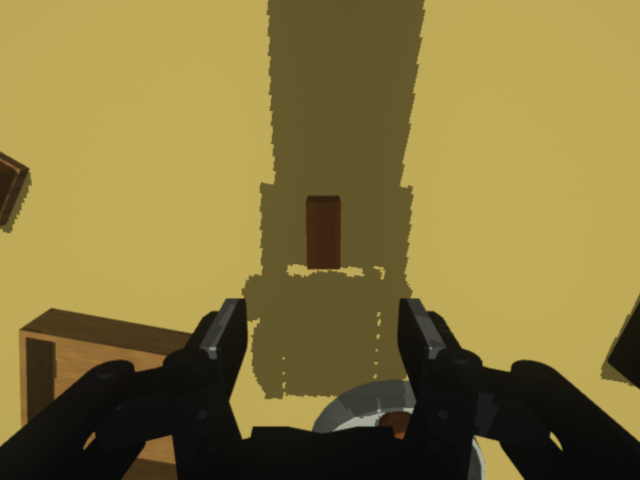

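The short batten is at (323,232), aligned with the tool and centred between the fingers, at world (0.4355, 0.139).

Call:
play_rows(commands=[[-1.3,0,25,0,0,0],[0,0,38,0,0,0],[0,0,35,0,0,0],[0,0,20,0,0,0],[0,0,10,0,0,0]])

```text
time: 15.35
tool_pos: [0.4327, 0.1386, 0.0241]
tool_rot: [-0.003, -0.086, 0.996, -0.0]
contact_force: [0.3, 0.7, -0.7]
gripper_width: 0.708
grasp_force: 0.0
```

Call:
play_rows(commands=[[0,0,6,0,0,0],[0,0,4,0,0,0],[0,0,0,0,0,0],[0,0,0,0,0,0]])

```text
time: 15.68
tool_pos: [0.4367, 0.1392, 0.0192]
tool_rot: [0.001, -0.086, 0.996, 0.0]
contact_force: [0.1, 0.4, -0.3]
gripper_width: 0.7
grasp_force: 0.0
```

Call:
play_rows(commands=[[0,0,0,0,0,0],[0,0,0,0,0,0],[0,0,0,0,0,0],[0,0,0,0,0,0],[0,0,0,0,0,0]], hand=10)

```text
time: 16.1
tool_pos: [0.4365, 0.1391, 0.019]
tool_rot: [0.001, -0.086, 0.996, 0.0]
contact_force: [-1.0, 0.4, 5.2]
gripper_width: 0.269
grasp_force: 59.8
```

Call:
play_rows(commands=[[0,0,0,0,0,0],[0,0,0,0,0,0],[0,0,0,0,0,0],[0,0,0,0,0,0]])

```text
time: 16.43
tool_pos: [0.4365, 0.1391, 0.019]
tool_rot: [0.001, -0.086, 0.996, 0.0]
contact_force: [0.5, -0.3, 5.6]
gripper_width: 0.268
grasp_force: 59.9
```

```bash
python3 - <<'E'
from h import *
from plant import manip
s=manip.state();print(s["tool_pos"],s["gripper_width"]*85.4,s["grasp_force"])
go(s,[s["tool_pos"][0],s["tool_pos"][1],.12],3);
E
```

```text
[0.43645905 0.13909097 0.01895739] 22.875751339500468 59.86949801445007
shift [  -0.2   -0.  -101. ] turn z -83.1 | closing line yaw 99.9 tool x [-0.985 -0.172 -0.002] tilt [0.002  0.0003]
```

Call:
play_rows(commands=[[0,0,-15,0,0,0],[0,0,-25,0,0,0],[0,0,-25,0,0,0],[0,0,-25,0,0,0],[0,0,-10,0,0,0]])

```text
time: 16.85
tool_pos: [0.4371, 0.1392, 0.1212]
tool_rot: [0.003, -0.087, 0.996, 0.0]
contact_force: [0.4, -0.6, -0.0]
gripper_width: 0.263
grasp_force: 59.0
```

Call:
play_rows(commands=[[-6,-18,0,0,0,0],[-10,-30,0,0,0,0],[-10,-30,0,0,0,0],[-10,-30,0,0,0,0],[-10,-30,0,0,0,0]])

```text
time: 17.27
tool_pos: [0.5044, 0.0097, 0.1167]
tool_rot: [-0.001, -0.087, 0.996, 0.0]
contact_force: [-0.3, 0.3, -0.3]
gripper_width: 0.263
grasp_force: 59.0
```

Call:
play_rows(commands=[[-10,-30,0,0,0,0],[-10,-30,0,0,0,0],[-10,-30,0,0,0,0],[-10,-30,0,0,0,0],[-10,-30,0,0,0,0]])

```text
time: 17.68
tool_pos: [0.5795, -0.1295, 0.1163]
tool_rot: [-0.001, -0.086, 0.996, 0.0]
contact_force: [-0.1, 0.6, 0.1]
gripper_width: 0.267
grasp_force: 59.0
```

Call:
play_rows(commands=[[-10,-28,0,0,0,0],[-6,-20,0,0,0,0],[0,0,0,0,0,5],[0,0,0,0,0,7],[0,0,0,0,0,7]])

```text
time: 18.1
tool_pos: [0.603, -0.1731, 0.1161]
tool_rot: [-0.001, 0.083, 0.997, 0.0]
contact_force: [0.7, -0.6, -0.2]
gripper_width: 0.266
grasp_force: 59.0
```

Call:
play_rows(commands=[[0,0,0,0,0,7],[0,0,0,0,0,7],[0,0,0,0,0,7],[0,0,0,0,0,7],[0,0,0,0,0,7]])

```text
time: 18.52
tool_pos: [0.6029, -0.1725, 0.1162]
tool_rot: [-0.001, 0.378, 0.926, 0.0]
contact_force: [0.2, 0.4, 0.3]
gripper_width: 0.263
grasp_force: 59.0
```

Call:
play_rows(commands=[[0,0,0,0,0,7],[0,0,0,0,0,7],[0,0,0,0,0,7],[0,0,0,0,0,7],[0,0,0,0,0,7]])

```text
time: 18.93
tool_pos: [0.6029, -0.1724, 0.1162]
tool_rot: [-0.001, 0.639, 0.769, -0.0]
contact_force: [-0.6, 0.8, -0.5]
gripper_width: 0.267
grasp_force: 59.0
```

Call:
play_rows(commands=[[0,0,0,0,0,5],[0,0,0,0,0,3],[0,0,0,0,0,0],[0,0,0,0,0,0],[0,0,0,0,0,0]])

```text
time: 19.35
tool_pos: [0.6033, -0.1726, 0.117]
tool_rot: [-0.001, 0.688, 0.725, -0.0]
contact_force: [-0.5, -0.0, -1.4]
gripper_width: 0.266
grasp_force: 59.0
```

```bash
python3 w.py w6 >/dev/null; python3 - <<'E'
from h import *
from plant import manip
s=manip.state();go(s,[.6055,-.173,.07],3);print(s["tool_pos"],s["gripper_width"],s["joint_pos"].round(2))
E
```

```text
shift [-0.5  2.1 47.2] turn z -0.0 | closing line yaw 3.0 tool x [-0.052  0.999  0.   ] tilt [-0.0007  0.0003]
[ 0.60339107 -0.17262126  0.11724598] 0.2662248539415033 [-0.4   0.17  1.71 -0.    1.26 -0.45]
```

View pics/w6.png

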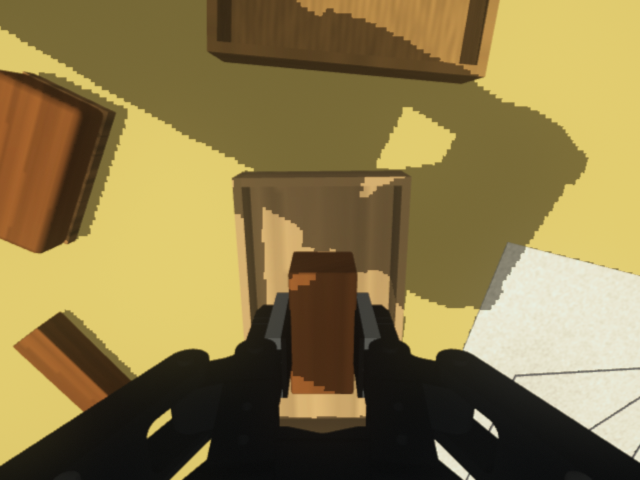

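The batten hangs straight over the tray at (323,320). The tray's +y end has rim corners at about (234,180) and (411,178). The block (45,160) and long batten (75,355) are on the left.

```bash
python3 - <<'E'
from h import *
d=np.load('pics/w6.npy',allow_pickle=True).item();f,s=d["f"],d["s"]
print(toplane(f,[(234,180),(411,178),(245,330),(403,330)],.030,s).round(4))
x=f["image"].astype(float);m=((x[...,1]/(x[...,0]+1)<.76)&(x[...,0]>30)).astype(np.uint8)
l=cv2.connectedComponents(m)[1]
E
```

```text
[[ 0.5522 -0.1314  0.03  ]
 [ 0.6508 -0.1252  0.03  ]
 [ 0.5578 -0.2255  0.03  ]
 [ 0.6571 -0.2203  0.03  ]]
```

Call:
play_rows(commands=[[0,0,10,0,0,0],[0,0,25,0,0,0],[0,0,25,0,0,0],[0,0,15,0,0,0],[0,0,6,0,0,0]])

```text
time: 19.82
tool_pos: [0.6012, -0.1717, 0.0327]
tool_rot: [-0.003, 0.689, 0.725, -0.001]
contact_force: [-1.1, -0.2, 0.2]
gripper_width: 0.267
grasp_force: 59.0
```

Call:
play_rows(commands=[[0,0,4,0,0,0],[0,0,3,0,0,0],[0,0,2,0,0,0],[0,0,2,0,0,0],[0,0,0,0,0,0]])

```text
time: 20.23
tool_pos: [0.6042, -0.173, 0.0265]
tool_rot: [0.001, 0.689, 0.725, 0.0]
contact_force: [0.6, 0.3, -0.4]
gripper_width: 0.263
grasp_force: 59.0
```

Call:
play_rows(commands=[[0,0,1,0,0,0],[0,0,0.5,0,0,0],[0,0,0,0,0,0],[0,0,0,0,0,0]])

```text
time: 20.57
tool_pos: [0.6037, -0.1728, 0.0245]
tool_rot: [0.0, 0.689, 0.725, 0.0]
contact_force: [-0.1, -0.5, -0.1]
gripper_width: 0.268
grasp_force: 59.0
```

Call:
play_rows(commands=[[0,0,0.7,0,0,0],[0,0,0,0,0,0],[0,0,0,0,0,0]])

```text
time: 20.82
tool_pos: [0.6039, -0.1728, 0.024]
tool_rot: [0.0, 0.689, 0.725, 0.0]
contact_force: [-0.6, 0.0, 3.0]
gripper_width: 0.266
grasp_force: 59.3
```

Call:
play_rows(commands=[[0,0,0,0,0,0],[0,0,0,0,0,0],[0,0,0,0,0,0],[0,0,0,0,0,0]], hand=42)

```text
time: 21.15
tool_pos: [0.6035, -0.1727, 0.0234]
tool_rot: [-0.0, 0.689, 0.725, -0.0]
contact_force: [-0.9, -0.4, 0.0]
gripper_width: 0.492
grasp_force: 0.0
```

Call:
play_rows(commands=[[0,0,-10,0,0,0],[0,0,-25,0,0,0],[0,0,-35,0,0,0],[0,0,-40,0,0,0],[0,0,-25,0,0,0]])

```text
time: 21.57
tool_pos: [0.605, -0.1733, 0.1637]
tool_rot: [0.002, 0.689, 0.725, 0.001]
contact_force: [1.5, -1.2, 0.0]
gripper_width: 0.488
grasp_force: 0.0
```

```bash
python3 - <<'E'
from h import *
from plant import manip
s=manip.state();print(s["tool_pos"]);go(s,[.436,-.269,.156],39)
E
```

```text
[ 0.60500346 -0.17325266  0.1637478 ]
shift [ -87.  -173.7    7.1] turn z -36.1 | closing line yaw 2.9 tool x [-0.051  0.999 -0.002] tilt [ 0.0049 -0.002 ]
```

Call:
play_rows(commands=[[-7,-14,0,0,0,0],[-14,-28,2,0,0,0],[-17,-34,2,0,0,0],[-17,-34,2,0,0,0],[-14,-28,0,0,0,0]], hand=60)

```text
time: 21.98
tool_pos: [0.4674, -0.2492, 0.1528]
tool_rot: [-0.0, 0.689, 0.725, -0.0]
contact_force: [-0.2, -0.2, 0.1]
gripper_width: 0.7
grasp_force: 0.0
```

Call:
play_rows(commands=[[-12,-24,0,0,0,0],[-6,-12,0,0,0,0],[0,0,0,0,0,-5],[0,0,0,0,0,-7],[0,0,0,0,0,-7]])

```text
time: 22.4
tool_pos: [0.4345, -0.2687, 0.1534]
tool_rot: [0.001, 0.558, 0.83, 0.0]
contact_force: [0.8, 0.1, 0.1]
gripper_width: 0.703
grasp_force: 0.0
```

Call:
play_rows(commands=[[0,0,0,0,0,-7],[0,0,0,0,0,-6],[0,0,0,0,0,-4],[0,0,0,0,0,0],[0,0,0,0,0,0]])

```text
time: 22.82
tool_pos: [0.4347, -0.2684, 0.1531]
tool_rot: [0.0, 0.432, 0.902, 0.0]
contact_force: [-0.6, -0.3, 0.1]
gripper_width: 0.703
grasp_force: 0.0
```

Call:
play_rows(commands=[[0,0,0,0,0,0],[0,0,0,0,0,0]])

```text
time: 22.98
tool_pos: [0.4345, -0.2685, 0.1528]
tool_rot: [0.0, 0.432, 0.902, 0.0]
contact_force: [0.5, 0.0, 1.2]
gripper_width: 0.703
grasp_force: 0.0
```

```bash
python3 w.py w7
```

```text
[ 0.4345 -0.2685  0.1528] 22.9833 0.7026489137441977 0.0
1 [  378     0   174   136 13983] z 0.0 [ 439.  -122.6] [106.9  55.9] 67.1
1 [  378     0   174   136 13983] z 0.024 [ 434.7 -130.1] [97.8 51.2] 67.1
1 [  378     0   174   136 13983] z 0.035 [ 432.7 -133.5] [93.6 49. ] 67.1
2 [ 305  181   35  107 3632] z 0.0 [ 439.9 -274.9] [26.  83.8] 38.9
2 [ 305  181   35  107 3632] z 0.024 [ 435.5 -269.5] [23.8 76.7] 38.9
2 [ 305  181   35  107 3632] z 0.035 [ 433.5 -267. ] [22.7 73.4] 38.9
3 [ 541  236   90   78 3832] z 0.0 [ 619.7 -169. ] [46.4 56.3] 3.2
3 [ 541  236   90   78 3832] z 0.024 [ 600.  -172.6] [42.4 51.5] 3.2
3 [ 541  236   90   78 3832] z 0.035 [ 591.  -174.2] [40.6 49.3] 3.2
```

View pics/w7.png

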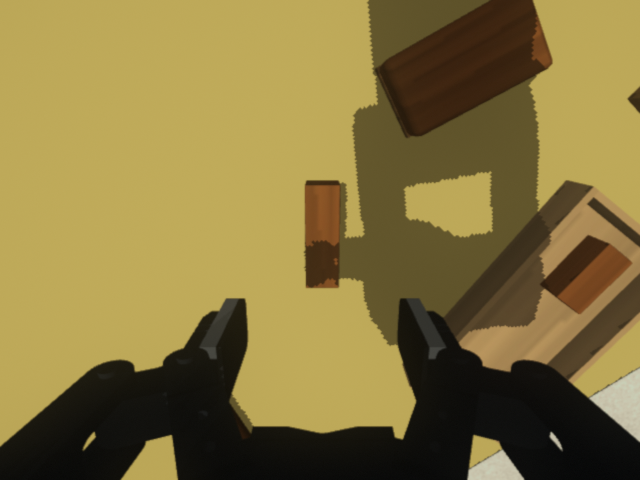

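The long batten is at (322,235), aligned and centred between the fingers. The short batten lies flat in the tray at (588,275).

Call:
play_rows(commands=[[-2,0,25,0,0,0],[0,0,38,0,0,0],[0,0,33,0,0,0],[0,0,20,0,0,0],[0,0,9,0,0,0]])

```text
time: 23.45
tool_pos: [0.4333, -0.2682, 0.0237]
tool_rot: [-0.003, 0.431, 0.902, 0.001]
contact_force: [-0.2, -0.1, -0.7]
gripper_width: 0.706
grasp_force: 0.0
```

Call:
play_rows(commands=[[0,0,6,0,0,0],[0,0,4,0,0,0],[0,0,0,0,0,0],[0,0,0,0,0,0]])

```text
time: 23.78
tool_pos: [0.4365, -0.2709, 0.0191]
tool_rot: [0.001, 0.431, 0.902, -0.0]
contact_force: [0.4, -0.5, -0.1]
gripper_width: 0.698
grasp_force: 0.0
```

Call:
play_rows(commands=[[0,0,0,0,0,0],[0,0,0,0,0,0],[0,0,0,0,0,0],[0,0,0,0,0,0],[0,0,0,0,0,0]], hand=10)

```text
time: 24.2
tool_pos: [0.4364, -0.2707, 0.0188]
tool_rot: [0.001, 0.431, 0.902, -0.0]
contact_force: [-0.5, 0.5, 4.8]
gripper_width: 0.267
grasp_force: 60.6
```

Call:
play_rows(commands=[[0,0,0,0,0,0],[0,0,0,0,0,0],[0,0,0,0,0,0],[0,0,0,0,0,0]])

```text
time: 24.53
tool_pos: [0.4363, -0.2707, 0.0188]
tool_rot: [0.001, 0.431, 0.902, -0.0]
contact_force: [-0.5, 0.4, 5.6]
gripper_width: 0.268
grasp_force: 60.7
```

Call:
play_rows(commands=[[0,0,-15,0,0,0],[0,0,-25,0,0,0],[0,0,-25,0,0,0],[0,0,-25,0,0,0],[0,0,-10,0,0,0]])

```text
time: 24.95
tool_pos: [0.4369, -0.2711, 0.121]
tool_rot: [0.002, 0.431, 0.902, -0.001]
contact_force: [0.9, -0.6, 0.1]
gripper_width: 0.266
grasp_force: 59.9
```

```bash
python3 - <<'E'
from h import *
from plant import manip
s=manip.state();print(s["tool_pos"],s["gripper_width"]);go(s,[.609,-.262,.119],3.5)
E
```

```text
[ 0.43687422 -0.27111995  0.1210254 ] 0.2657867378352309
shift [-101.   139.6    2.7] turn z 35.4 | closing line yaw 38.9 tool x [-0.628  0.778 -0.005] tilt [ 0.0039 -0.0033]
```

Call:
play_rows(commands=[[-9,12,0,0,0,0],[-17,24,0,0,0,0],[-20,28,0,0,0,0],[-20,28,0,0,0,0],[-17,24,0,0,0,0]])

```text
time: 25.37
tool_pos: [0.5793, -0.2612, 0.1163]
tool_rot: [-0.001, 0.431, 0.902, 0.0]
contact_force: [-0.5, -0.4, 0.5]
gripper_width: 0.268
grasp_force: 59.9
```

Call:
play_rows(commands=[[-12,16,0,0,0,0],[-6,8,0,0,0,0],[0,0,0,0,0,4],[0,0,0,0,0,7],[0,0,0,0,0,7]])

```text
time: 25.78
tool_pos: [0.6071, -0.2604, 0.1162]
tool_rot: [-0.001, 0.569, 0.822, -0.0]
contact_force: [0.5, 0.2, -0.6]
gripper_width: 0.263
grasp_force: 59.9
```

Call:
play_rows(commands=[[0,0,0,0,0,7],[0,0,0,0,0,6.4],[0,0,0,0,0,4],[0,0,0,0,0,0],[0,0,0,0,0,0]])

```text
time: 26.2
tool_pos: [0.6071, -0.2606, 0.1167]
tool_rot: [-0.001, 0.684, 0.729, -0.0]
contact_force: [-0.8, -0.2, -1.3]
gripper_width: 0.263
grasp_force: 59.9
```

Call:
play_rows(commands=[[0,0,0,0,0,0],[0,0,0,0,0,0]])

```text
time: 26.37
tool_pos: [0.6076, -0.2607, 0.1173]
tool_rot: [-0.0, 0.685, 0.729, -0.0]
contact_force: [0.2, 0.7, -0.6]
gripper_width: 0.263
grasp_force: 59.9
```

```bash
python3 w.py w8; python3 - <<'E'
from h import *
from plant import manip
s=manip.state();print(s["tool_pos"],s["gripper_width"]);go(s,[.609,-.262,.023],3.5)
E
```

```text
[ 0.6076 -0.2607  0.1173] 26.3667 0.26316003469218713 59.88327205181122
1 [   0    0   75   94 5648] z 0.0 [ 435.6 -153.8] [56.9 40.5] 79.9
1 [   0    0   75   94 5648] z 0.024 [ 451.9 -157.1] [51.4 36.5] 79.9
1 [   0    0   75   94 5648] z 0.035 [ 459.4 -158.5] [48.8 34.7] 79.9
2 [ 303   43   48  103 4681] z 0.0 [ 604.6 -170.9] [27.4 57. ] 2.5
2 [ 303   43   48  103 4681] z 0.024 [ 604.5 -172.4] [24.8 51.4] 2.5
2 [ 303   43   48  103 4681] z 0.035 [ 604.4 -173.2] [23.5 48.9] 2.5
3 [  287   221    72   200 13121] z 0.0 [ 612.1 -327.5] [ 48.1 159.3] 3.3
3 [  287   221    72   200 13121] z 0.024 [ 611.3 -313.8] [ 43.4 143.8] 3.3
3 [  287   221    72   200 13121] z 0.035 [ 610.9 -307.5] [ 41.3 136.7] 3.3
[ 0.60771363 -0.26067845  0.11741494] 0.2661324467453693
shift [-1.4  1.2 94.4] turn z 0.1 | closing line yaw 3.6 tool x [-0.062  0.998  0.   ] tilt [-0.0003  0.0001]
```

View pics/w8.png

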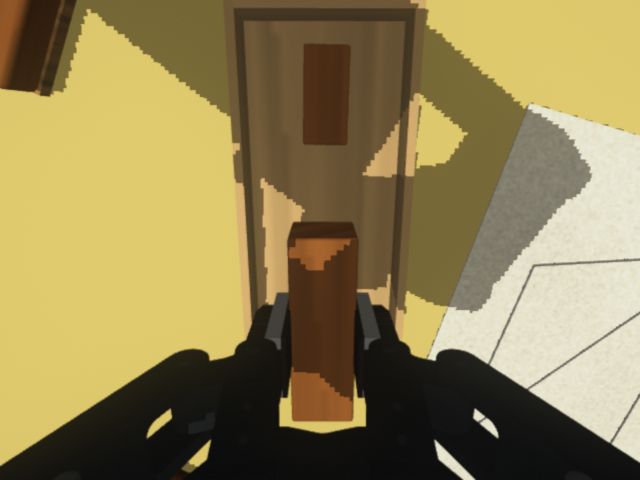

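The short batten lies clear of the walls at (327,94). The long batten is held straight over the tray's other half at (322,325).

Call:
play_rows(commands=[[0,1,10,0,0,0],[0,0,25,0,0,0],[0,0,25,0,0,0],[0,0,15,0,0,0],[0,0,6,0,0,0]])

```text
time: 26.83
tool_pos: [0.6067, -0.2593, 0.0323]
tool_rot: [-0.003, 0.685, 0.729, -0.001]
contact_force: [-0.1, -0.3, -1.0]
gripper_width: 0.264
grasp_force: 59.9
```

Call:
play_rows(commands=[[0,0,4,0,0,0],[0,0,3,0,0,0],[0,0,2,0,0,0],[0,0,2,0,0,0],[0,0,0,0,0,0]])

```text
time: 27.25
tool_pos: [0.6095, -0.2609, 0.0264]
tool_rot: [0.001, 0.685, 0.729, 0.0]
contact_force: [0.4, -0.1, -0.1]
gripper_width: 0.266
grasp_force: 59.9
```

Call:
play_rows(commands=[[0,0,1,0,0,0],[0,0,1,0,0,0],[0,0,0,0,0,0],[0,0,0,0,0,0]])

```text
time: 27.58
tool_pos: [0.6091, -0.2607, 0.0238]
tool_rot: [0.0, 0.685, 0.729, 0.0]
contact_force: [-0.2, -0.5, -0.3]
gripper_width: 0.267
grasp_force: 59.9
```

Call:
play_rows(commands=[[0,0,0.5,0,0,0],[0,0,0,0,0,0],[0,0,0,0,0,0]])

```text
time: 27.83
tool_pos: [0.6091, -0.2607, 0.0238]
tool_rot: [0.0, 0.685, 0.729, -0.0]
contact_force: [-2.3, 1.1, 5.0]
gripper_width: 0.269
grasp_force: 60.5
```

Call:
play_rows(commands=[[0,0,0,0,0,0],[0,0,0,0,0,0],[0,0,0,0,0,0],[0,0,0,0,0,0]], hand=42)

```text
time: 28.17
tool_pos: [0.6087, -0.2605, 0.0227]
tool_rot: [-0.0, 0.685, 0.728, -0.0]
contact_force: [-0.4, -0.3, 0.0]
gripper_width: 0.491
grasp_force: 0.0
```

Call:
play_rows(commands=[[0,0,-10,0,0,0],[0,0,-25,0,0,0],[0,0,-35,0,0,0],[0,0,-40,0,0,0],[0,0,-40,0,0,0]])

```text
time: 28.58
tool_pos: [0.6084, -0.2603, 0.1746]
tool_rot: [-0.001, 0.685, 0.729, -0.0]
contact_force: [1.5, -1.0, 0.2]
gripper_width: 0.493
grasp_force: 0.0
```

```bash
python3 - <<'E'
from h import *
from plant import manip
s=manip.state();print(s["tool_pos"]);go(s,[.4345,-.131,.17],-23)
E
```

```text
[ 0.60836977 -0.26027061  0.17460049]
shift [ 139.7 -165.6    4.9] turn z 26.5 | closing line yaw 3.5 tool x [-0.061  0.998  0.001] tilt [-0.001   0.0006]
```

Call:
play_rows(commands=[[12,-14,0,0,0,0],[21,-25,0,0,0,0],[24,-29,0,0,0,0],[24,-29,0,0,0,0],[24,-28,0,0,0,0]], hand=85)

```text
time: 29.0
tool_pos: [0.4764, -0.1627, 0.1736]
tool_rot: [0.0, 0.685, 0.728, 0.0]
contact_force: [-0.2, 0.8, 1.2]
gripper_width: 0.994
grasp_force: 0.0
```

Call:
play_rows(commands=[[20,-24,0,0,0,0],[10,-12,0,0,0,0],[5,-5,0,0,0,4],[0,0,0,0,0,7],[0,0,0,0,0,7]])

```text
time: 29.42
tool_pos: [0.4344, -0.1307, 0.174]
tool_rot: [0.001, 0.792, 0.61, 0.0]
contact_force: [-0.3, -0.4, 0.2]
gripper_width: 0.994
grasp_force: 0.0
```

Call:
play_rows(commands=[[0,0,0,0,0,5.5],[0,0,0,0,0,3],[0,0,0,0,0,0],[0,0,0,0,0,0],[0,0,0,0,0,0]])

```text
time: 29.83
tool_pos: [0.4347, -0.1311, 0.1735]
tool_rot: [0.0, 0.833, 0.553, 0.0]
contact_force: [-0.1, -0.2, 0.7]
gripper_width: 0.995
grasp_force: 0.0
```

```bash
python3 w.py w9
```

```text
[ 0.4347 -0.1311  0.1735] 29.8333 0.9949430475347691 0.0
1 [ 399    0  232   80 9972] z 0.0 [608.2 -63. ] [ 50.4 159.5] 67.1
1 [ 399    0  232   80 9972] z 0.024 [596.8 -63. ] [ 46.4 146.8] 67.1
1 [ 399    0  232   80 9972] z 0.035 [591.5 -63. ] [ 44.6 141. ] 67.1
2 [ 523  151   65   77 3547] z 0.0 [ 614.  -180.8] [37.  63.5] 2.6
2 [ 523  151   65   77 3547] z 0.024 [ 602.1 -171.4] [34.1 58.4] 2.6
2 [ 523  151   65   77 3547] z 0.035 [ 596.6 -167.1] [32.7 56.1] 2.6
3 [ 285  163   71  124 8346] z 0.0 [ 431.3 -136.8] [103.   55.2] 67.2
3 [ 285  163   71  124 8346] z 0.024 [ 433.9 -130.9] [94.8 50.8] 67.2
3 [ 285  163   71  124 8346] z 0.035 [ 435.1 -128.2] [91.1 48.8] 67.2
4 [ 551  237   71  101 4346] z 0.0 [ 619.7 -275.3] [37.2 99.3] 3.8
4 [ 551  237   71  101 4346] z 0.024 [ 607.4 -258.5] [34.2 91.4] 3.8
4 [ 551  237   71  101 4346] z 0.035 [ 601.7 -250.8] [32.9 87.8] 3.8
```

View pics/w9.png

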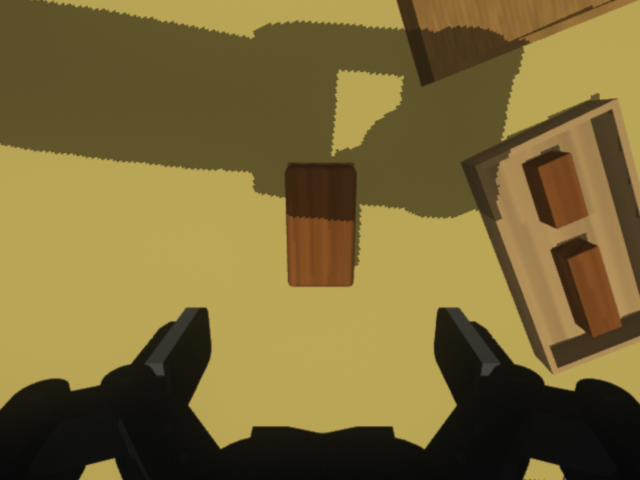

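The block is at (321,225), aligned and centred between the fingers. Both battens lie flat in the tray at (555,188) and (588,285).

Call:
play_rows(commands=[[1,-0.5,30,0,0,0],[0,0,40,0,0,0],[0,0,38,0,0,0],[0,0,25,0,0,0],[0,0,12,0,0,0]])

```text
time: 30.3
tool_pos: [0.4316, -0.1286, 0.0238]
tool_rot: [-0.003, 0.834, 0.552, -0.002]
contact_force: [-0.6, 0.4, -0.0]
gripper_width: 0.995
grasp_force: 0.0
```

Call:
play_rows(commands=[[0,0,6,0,0,0],[0,0,4,0,0,0],[0,0,0,0,0,0],[0,0,0,0,0,0]])

```text
time: 30.63
tool_pos: [0.4355, -0.1304, 0.0193]
tool_rot: [0.001, 0.834, 0.552, 0.001]
contact_force: [-0.1, -0.5, 1.3]
gripper_width: 0.999
grasp_force: 0.0
```

Call:
play_rows(commands=[[0,0,0,0,0,0],[0,0,0,0,0,0],[0,0,0,0,0,0],[0,0,0,0,0,0],[0,0,0,0,0,0]], hand=25)

```text
time: 31.05
tool_pos: [0.4355, -0.1304, 0.0193]
tool_rot: [0.001, 0.834, 0.552, 0.001]
contact_force: [-0.1, -0.2, 6.4]
gripper_width: 0.575
grasp_force: 63.9
```

Call:
play_rows(commands=[[0,0,0,0,0,0],[0,0,0,0,0,0],[0,0,0,0,0,0],[0,0,0,0,0,0]])

```text
time: 31.38
tool_pos: [0.4355, -0.1304, 0.0193]
tool_rot: [0.001, 0.834, 0.552, 0.0]
contact_force: [0.9, 1.4, 5.5]
gripper_width: 0.572
grasp_force: 63.9
```

Call:
play_rows(commands=[[0,0,-15,0,0,0],[0,0,-25,0,0,0],[0,0,-25,0,0,0],[0,0,-25,0,0,0],[0,0,-10,0,0,0]])

```text
time: 31.8
tool_pos: [0.436, -0.1306, 0.1213]
tool_rot: [0.002, 0.834, 0.552, 0.001]
contact_force: [0.4, -0.5, -1.0]
gripper_width: 0.577
grasp_force: 63.4
```

```bash
python3 - <<'E'
from h import *
from plant import manip
s=manip.state();print(s["tool_pos"],s["gripper_width"]);go(s,[.613,.0025,.119],-1)
E
```

```text
[ 0.43597832 -0.13061778  0.12125325] 0.5770129803099541
shift [191.7 111.    2.8] turn z -22.0 | closing line yaw -23.0 tool x [ 0.39   0.921 -0.   ] tilt [ 0.0045 -0.0022]
```

Call:
play_rows(commands=[[12,7,0,0,0,0],[22,13,0,0,0,0],[26,15,0,0,0,0],[26,15,0,0,0,0],[26,15,0,0,0,0]])

```text
time: 32.22
tool_pos: [0.5383, -0.0512, 0.1167]
tool_rot: [-0.001, 0.834, 0.552, -0.001]
contact_force: [0.2, -0.6, -0.9]
gripper_width: 0.575
grasp_force: 63.4
```

Call:
play_rows(commands=[[26,15,0,0,0,0],[26,15,0,0,0,0],[18,10,0,0,0,0],[10,6,0,0,0,0],[0,0,0,0,0,-4]])

```text
time: 32.63
tool_pos: [0.6125, 0.0048, 0.1168]
tool_rot: [-0.0, 0.813, 0.582, -0.0]
contact_force: [-1.3, 0.1, -0.9]
gripper_width: 0.572
grasp_force: 63.4
```

Call:
play_rows(commands=[[0,0,0,0,0,-7],[0,0,0,0,0,-7],[0,0,0,0,0,-4],[0,0,0,0,0,0],[0,0,0,0,0,0]])

```text
time: 33.05
tool_pos: [0.611, 0.0032, 0.1172]
tool_rot: [-0.001, 0.714, 0.7, -0.001]
contact_force: [-0.1, 0.1, -1.2]
gripper_width: 0.575
grasp_force: 63.4
```

Call:
play_rows(commands=[[0,0,0,0,0,0],[0,0,0,0,0,0]])

```text
time: 33.22
tool_pos: [0.6114, 0.0033, 0.1178]
tool_rot: [-0.0, 0.714, 0.701, -0.0]
contact_force: [-0.2, 0.2, -0.9]
gripper_width: 0.572
grasp_force: 63.4
```

```bash
python3 w.py w10 >/dev/null; python3 - <<'E'
from h import *
from plant import manip
s=manip.state();print(s["tool_pos"],s["gripper_width"]);go(s,[.613,.0025,.024],-1)
E
```

```text
[0.61152355 0.0033607  0.11792859] 0.5795100881248242
shift [-0.8  1.5 93.9] turn z -0.0 | closing line yaw -1.0 tool x [ 0.018  1.    -0.   ] tilt [-0.0003 -0.    ]
```

View pics/w10.png

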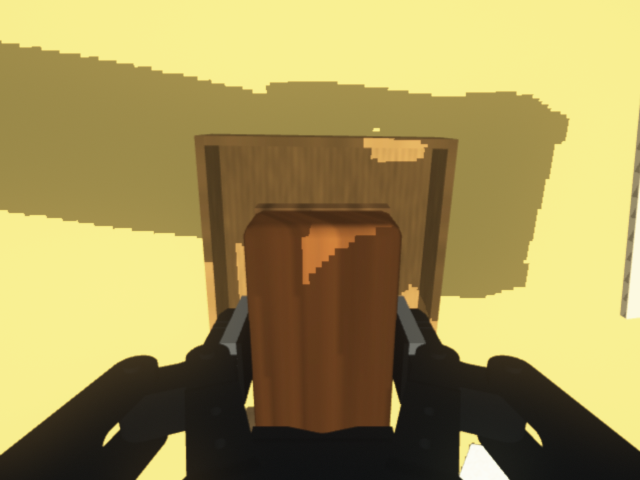

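The block is held level over the box, at (323,320). The rim's left and right edges at columns 197 and 457 are symmetric about it.

Call:
play_rows(commands=[[0,1.5,10,0,0,0],[0,0,25,0,0,0],[0,0,25,0,0,0],[0,0,15,0,0,0],[0,0,6,0,0,0]])

```text
time: 33.68
tool_pos: [0.6106, 0.0037, 0.0329]
tool_rot: [-0.002, 0.713, 0.701, -0.002]
contact_force: [-0.3, 0.8, -1.8]
gripper_width: 0.575
grasp_force: 63.4
```

Call:
play_rows(commands=[[0,0,4,0,0,0],[0,0,3,0,0,0],[0,0,2,0,0,0],[0,0,2,0,0,0],[0,0,0,0,0,0]])

```text
time: 34.1
tool_pos: [0.6138, 0.0034, 0.0268]
tool_rot: [0.001, 0.713, 0.701, 0.0]
contact_force: [0.2, -0.1, -0.9]
gripper_width: 0.573
grasp_force: 63.4
```

Call:
play_rows(commands=[[0,0,1,0,0,0],[0,0,1,0,0,0],[0,0,0,0,0,0],[0,0,0,0,0,0]])

```text
time: 34.43
tool_pos: [0.6134, 0.0034, 0.0244]
tool_rot: [0.0, 0.713, 0.701, 0.0]
contact_force: [0.5, 0.3, -0.3]
gripper_width: 0.579
grasp_force: 63.5
```

Call:
play_rows(commands=[[0,0,0.5,0,0,0],[0,0,0,0,0,0],[0,0,0,0,0,0]])

```text
time: 34.68
tool_pos: [0.6134, 0.0034, 0.0243]
tool_rot: [0.0, 0.713, 0.701, 0.0]
contact_force: [-3.4, 0.6, 5.0]
gripper_width: 0.574
grasp_force: 64.0
```

Call:
play_rows(commands=[[0,0,0,0,0,0],[0,0,0,0,0,0],[0,0,0,0,0,0],[0,0,0,0,0,0]], hand=68)

```text
time: 35.02
tool_pos: [0.6132, 0.0034, 0.0234]
tool_rot: [-0.0, 0.713, 0.701, 0.0]
contact_force: [-0.6, 0.1, 0.6]
gripper_width: 0.796
grasp_force: 0.0
```

Call:
play_rows(commands=[[0,0,-10,0,0,0],[0,0,-25,0,0,0],[0,0,-35,0,0,0],[0,0,-40,0,0,0],[0,0,-30,0,0,0]])

```text
time: 35.43
tool_pos: [0.614, 0.0034, 0.1675]
tool_rot: [0.001, 0.713, 0.701, 0.001]
contact_force: [-0.0, -0.3, -0.0]
gripper_width: 0.799
grasp_force: 0.0
```

Call:
play_rows(commands=[[0,-20,-20,0,0,0],[0,-40,0,0,0,0],[0,-40,0,0,0,0],[0,-40,0,0,0,0],[0,-40,0,0,0,0]])

```text
time: 35.85
tool_pos: [0.4316, 0.0066, 0.1841]
tool_rot: [0.0, 0.713, 0.701, 0.0]
contact_force: [-0.3, 0.2, 1.6]
gripper_width: 0.797
grasp_force: 0.0
```

Call:
play_rows(commands=[[0,-20,0,0,0,0],[0,-5,0,0,0,0],[0,0,0,0,0,0],[0,0,0,0,0,0],[0,0,0,0,0,0]])

```text
time: 36.27
tool_pos: [0.4095, 0.0068, 0.1843]
tool_rot: [0.0, 0.713, 0.701, 0.0]
contact_force: [-0.2, 0.0, 0.5]
gripper_width: 0.799
grasp_force: 0.0
```

```bash
python3 - <<'E'
import cv2,numpy as np
from plant import imaging
a=imaging.grab_frame("top")["image"][140:300,90:490,::-1];b=imaging.grab_frame("scene")["image"][190:390,165:565,::-1]
cv2.imwrite('pics/fin.png',np.vstack([cv2.resize(a,(666,266),interpolation=3),cv2.resize(b,(666,333),interpolation=3)]))
E
```

```text
(no output)
```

View pics/fin.png

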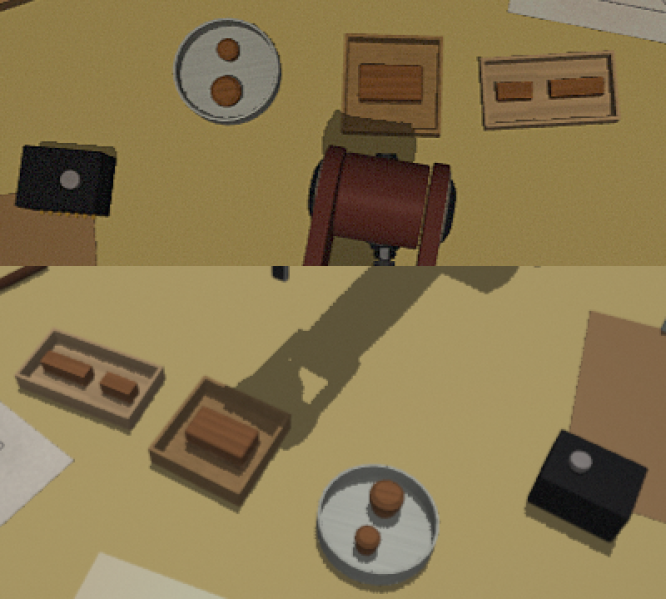

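All five pieces rest flat and clear of the walls: knobs at (228,49) and (227,91), block at (390,83), battens at (514,90) and (577,87) in the composite. The burner has not moved.

```bash
python3 -c "
from plant import manip
print(manip.job_done())"
```

```text
the job is handed in; nothing more can be done
None
```

I put both knobs in the round tin, both battens in the long tray and the sanding block in the square box. All were released and look flat in the last pictures. I left the burner and scraper alone and handed the job in at about 36 s; no verdict came back.

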